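# Uncover a terminal box

## Task

Open the grey terminal box on the bench: press its orange snap tab all the way down, then push the released white cover off the box, along onto the wooden deck, until it is completely clear of the box and lies flat on the deck. Touch and push only: do not lift or carry the cover, and leave the jar, the reel, the tape roll and the screwdriver where they are.

Things in the scene. Friction and masses are not known exactly. Their poses are not given: they have to be found in the camera images.
- cradle: Fixed plywood cradle, 316 mm long (its y), 150 mm wide (x), carrying the grey terminal box and beside it a wooden deck. Origin on the bench surface, z up; its y axis is the way the cover is pushed, from box to deck; turned up to 0.45 rad. Nothing stands above the seat behind the box (cradle y below -135 mm). From y -15 to 10 mm is a slot in which the tab's bar moves.
- seat (a point): Middle of the open box's mouth, level with its rim (the cover's seat), 60 mm above the bench, at x 0, y -75 mm in the cradle's frame; axes as the cradle's. The box measures 100 mm (x) by 120 mm (y), side walls 14 mm thick, ends 8 mm. Rails 6 mm high stand on its two long sides (inner faces at x -45 and 45 mm); both ends are open above the rim. Terminals inside stay below the rim by 13 mm.
- deck (a point): Middle of the deck's flat top, 58.5 mm above the bench (1.5 mm below the seat), at x 0, y 87.5 mm in the cradle's frame. The deck measures 100 mm (x) by 155 mm (y), with a stop strip 6 mm higher at its far end (y 165 to 173 mm in the cradle's frame).
- cover: White cover, 0.1 to 0.2 kg, loose on the seat: plate 84 (x) by 112 (y) by 8 mm; along its rear edge (y -56 to -46 mm) a rib 60 mm long (x) rises to 22 mm above the underside: one flat face to push on. Origin at the centre of the underside; seated at x 0, y -73, z 60 mm in the cradle's frame, axes parallel. Slides with light friction; the tab's bar blocks it until the tab is pressed.
- tab (a joint): How far the orange snap tab is pressed down, in m: 0 to 0.003 (up) at the start, 0.014 fully in. It is stiff (about 4 N, more when fast) and stays where it is left. Up, its bar stands 8 mm above the seat in front of the cover; fully in, it is 6 mm below the seat.
- tab_top (a point): Centre of the top of the tab's round orange pad, 32 mm across, beside the box on the robot's side; at x -70, y -3 mm in the cradle's frame, 82 mm above the bench when fully up (68 mm when fully in). Press here from straight above. The tab's bar runs from the pad across half the cover's way.
- jar: Bystander: closed jar, 56 mm across, 70 mm high, standing beyond the cradle. Origin at the centre of its underside.
- reel: Bystander: small empty wooden reel, 70 mm across, 55 mm high, standing beyond the cradle. Origin at the centre of its underside.
- tape: Bystander: blue roll of tape, 66 mm across, 19 mm high, lying flat beyond the cradle. Origin at the centre of its underside.
- driver: Bystander: red-handled screwdriver, 170 mm long, lying on the bench on the robot's side of the cradle, near the box end. Origin under its middle, its x axis along the shaft.

How it is judged (in metres and radians):
On the way, in this order (a step that is already met when the one before it is completed fails the run):
1. the snap tab is pressed in while the cover is still on its seat (value of joint tab above 0.0115 m and y of cover in the frame of cradle between -0.085 and -0.055 m), for 0.1 s.
2. the cover is pushed past the tab, off the box (y of cover in the frame of cradle above 0.043 m), for 0.1 s.
At the end, for the whole second after the job is handed in: The tab is still in (at least 11.5 of 14 mm); the cover is entirely off the box (its centre 43 to 125 mm along the cradle's y, within 30 mm of its middle line), lying flat (within 0.08 rad) on the deck at deck height, at rest (value of joint tab above 0.0115 m and y of cover in the frame of cradle between 0.043 and 0.125 m and x of cover in the frame of cradle between -0.03 and 0.03 m and z of cover in the frame of cradle between 0.053 and 0.064 m and angle between cover's own z axis and vertical below 0.08 rad and linear speed of cover below 0.02 m/s); the robot touches nothing.
It fails at once if the cover is lifted (more than 12 mm above its seat) or tipped up (more than 0.3 rad) (z of cover in the frame of cradle above 0.072 m or angle between cover's own z axis and vertical above 0.3 rad).
It fails at once if the jar is moved by more than 20 mm (distance of jar from where it was at the start of the episode above 0.02 m).
It fails at once if the small wooden reel is moved by more than 20 mm (distance of reel from where it was at the start of the episode above 0.02 m).
It fails at once if the tape roll is moved by more than 20 mm (distance of tape from where it was at the start of the episode above 0.02 m).
It fails at once if the screwdriver is moved by more than 20 mm (distance of driver from where it was at the start of the episode above 0.02 m).
It also fails if it takes over 45 s, if anything falls off the work surface, if the arm or the gripper's body presses on something with over 40 N, if the wrist force passes 120 N, or if a joint passes its speed limit or range.

## Robot

A 6-joint arm with a two-finger parallel gripper is mounted at the origin on the work surface. World frame = base frame: x ahead of the robot, y to its left, z up, the work surface at z = 0. Lengths are in mm, angles in rad, forces in N, time in s.
With the tool pointing down it reaches from about 375 to 975 mm from the base axis. Payload 3.8 kg.
Tool frame: the origin (TCP) lies midway between the tips of the shut fingers; the grasp point (between the pads) lies 19 mm behind it; z points along the fingers, y is the line along which they close (so a half turn about z gives the same grasp; the last joint's range is limited). The gripper opens to 85 mm and grips with 20 to 120 N. Pads are 22 mm wide; open, the fingers measure 114 mm over their backs; the gripper's body (76 mm by 85 mm) begins 54 mm behind the grasp point. The pads swing forward as they close: fully open they stand 13 mm farther back than shut.
Start: joints at [-0.037, 0.264, 1.604, -0, 1.274, -0.037], TCP at [674.995, -0.002, 231.28] pointing down, gripper open.
Joint ranges: [-2.63, 2.63], [-0.94, 2.18], [0.31, 2.57], [-1.31, 4.45], [0, 2.66], [-2.55, 2.55]. Speed limits (rad/s): [2.57, 2.57, 3.14, 3.14, 3.14, 3.14].

## Interface

Orientations are given as a unit quaternion [w, x, y, z].
In Python, from cell import manip gives the robot as it stands.
- The arm moves only by the shell command python3 -m crank 'ROWS' [FORCE]. ROWS is JSON, a list of rows, each an object of numbers: "tx", "ty", "tz": the shift along the world's x, y, z in m; "rx", "ry", "rz": the turn, a rotation vector about the world's x, y, z in rad; "jaw": the opening in per cent of the stroke, from 0 (shut) to 100 (fully open). In form: [{"tx": .., "ty": .., "tz": .., "rx": .., "ry": .., "rz": .., "jaw": ..}, ...]. A call has 1 to 10 rows; each row is the pose to reach, as a shift and turn from the pose commanded when the call began; what a row does not reach only later rows make up. A row lasts 1/8 s, in which the tool goes at most 62.5 mm and 10.7 degrees, less where a joint would pass 70% of its speed; a pose out of reach is approached as far as the arm can. A call with a gripper value outside its range is refused whole. The fingers move at their own pace and stop on an object; FORCE is the grip in N (left out, the last holds). Time passes only in rows, so rows that repeat a pose let the fingers close. It gives the time, the measured TCP pose, the force, the opening and the grip force at its end, in the units of the state.
- manip.get_state(): the state, without advancing time (a new reading comes with each control period).
- manip.grab_frame(name): name is "scene" or "side" or "wrist"; returns the picture (400x640x3 uint8, red, green, blue); there is no depth.
- manip.get_calibration(name): a dict with "mtx" (3x3 intrinsics, pixels), "camera_from_world" (4x4, takes a point from world to camera coordinates). Camera axes: x right, y up, looking along -z (the intrinsics and any distortion apply to the point x, -y, -z); pixel columns grow to the right and rows downward; lengths in mm; the calibration is good to about 2 mm. The wrist camera is an equidistant fisheye: a pixel r from the principal point sees the ray r / f radians off the axis. A picture is of the moment at which its call begins: read the wrist's pose just before it. get_calibration takes no time and is no camera call; for the wrist camera it gives the pose at the moment of the call.
- manip.sign_off(): hands the job in; it is judged then, once.
Trained networks look in the newest picture that a camera, given by its name, has taken for a name from the list of things; names that differ only in an ending like _2 or _b are one class to them, and where a whole thing is asked for, a point or a joint stands for the part that bears it (a point fixed in the world has none). Each returns a list of dicts, best first, with "p" (0 to 1); they miss things now and then, are a little off and sometimes report something else, mostly with a low value. They report only what shows in the picture. A call takes as long as a camera call.
- manip.silhouettes(camera, name): "region" (400x640 bool, what is visible of it) and "point" ([column, row] in pixels, amid what is visible of it).
The state is a dict: "clock": time; "joint_positions": joint angles; "qd": joint speeds; "effort": joint torques, N m; "tcp_pos": TCP position; "ee_rot": TCP orientation; "force": force on the tool from outside, world axes, zero at the start; "wrist_torque": the same for the moment, N m; "width": opening from 0.0 (shut) to 1.0 (fully open); "gripper_force": force on a finger pad.
Only numpy, scipy, OpenCV 4.12 (cv2) and the standard library are available. Lean on these libraries where they do the work, as an engineer would, in place of code of your own. Each camera call takes 0.05 s, during which the arm holds its last target. There are 200 camera calls.

## Working session

There is one attempt and no reset: what is moved stays moved. The work goes in short steps, Python scripts to look and compute and a shell command to move; the robot and the scene stay as the last step left them, time stands still between calls to the robot, and variables do not carry over. Pictures are saved under pics/ and viewed, at most 10 in all, crops included, and the job is handed in when it is done.

```bash
mkdir -p pics; cat > h.py <<'E'
import numpy as np, cv2
from cell import manip
def ray(name,px):
    c=manip.get_calibration(name);M=np.array(c["camera_from_world"]);K=np.array(c["mtx"])
    d=c.get("distortion",c.get("dist"))
    p=np.array([[px]],float)
    n=cv2.undistortPoints(p,K,None if d is None else np.array(d,float))[0,0]
    R=M[:3,:3];o=-R.T@M[:3,3]
    return o,R.T@np.array([n[0],-n[1],-1.])
def onz(name,px,z):
    o,d=ray(name,px);return o+d*(z-o[2])/d[2]
def proj(name,P):
    c=manip.get_calibration(name);M=np.array(c["camera_from_world"]);K=np.array(c["mtx"])
    q=M[:3,:3]@np.array(P,float)+M[:3,3];u=K@np.array([q[0],-q[1],-q[2]]);return u[:2]/u[2]
E
python3 - <<'E'
from h import *
a=[]
for n in("scene","side"):
    f=manip.grab_frame(n);cv2.imwrite(f"pics/{n}0.png",f[:,:,::-1])
    c=manip.get_calibration(n);print(n,c.keys(),np.round(c["mtx"],1).tolist(),np.round(-np.array(c["camera_from_world"])[:3,:3].T@np.array(c["camera_from_world"])[:3,3]))
    for t,z in(("cover",72),("tab",82),("cradle",50),("jar",35),("reel",28),("tape",10),("driver",10)):
        for s in manip.silhouettes(n,t)[:2]: print(t,round(s["p"],2),np.round(s["point"]),s["region"].sum(),np.round(onz(n,s["point"],z)))
E
```

```text
scene dict_keys(['mtx', 'camera_from_world']) [[473.3, 0.0, 322.4], [0.0, 473.3, 195.0], [0.0, 0.0, 1.0]] [ 973. -250.  716.]
cover 0.73 [275. 266.] 3532 [ 624. -133.   72.]
tab 0.66 [287. 220.] 829 [564. -78.  82.]
tab 0.31 [320. 230.] 10953 [610. -43.  82.]
cradle 0.78 [321. 229.] 11243 [589. -30.  50.]
jar 0.88 [408. 247.] 1399 [689.  79.  35.]
jar 0.61 [318. 232.] 11265 [584. -31.  35.]
tape 0.82 [361. 310.] 976 [732. -43.  10.]
driver 0.73 [168. 270.] 973 [ 501. -279.   10.]
side dict_keys(['mtx', 'camera_from_world']) [[437.9, 0.0, 317.8], [0.0, 437.9, 194.1], [0.0, 0.0, 1.0]] [ 537. -473.  615.]
cover 0.68 [367. 261.] 3905 [ 615. -144.   72.]
cover 0.61 [327. 228.] 13145 [562. -82.  72.]
tab 0.95 [322. 228.] 909 [554. -88.  82.]
cradle 0.94 [329. 229.] 12904 [566. -68.  50.]
jar 0.81 [392. 162.] 1195 [693.  87.  35.]
reel 0.76 [454. 261.] 2212 [ 755. -126.   28.]
tape 0.58 [416. 227.] 918 [715. -45.  10.]
tape 0.4 [326. 224.] 13188 [564. -29.  10.]
driver 0.92 [292. 371.] 1054 [ 502. -271.   10.]
driver 0.66 [369. 261.] 3868 [ 627. -107.   10.]
```

View pics/scene0.png

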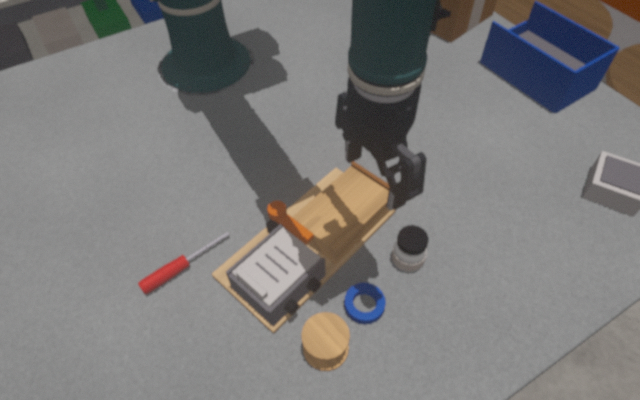

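View pics/side0.png

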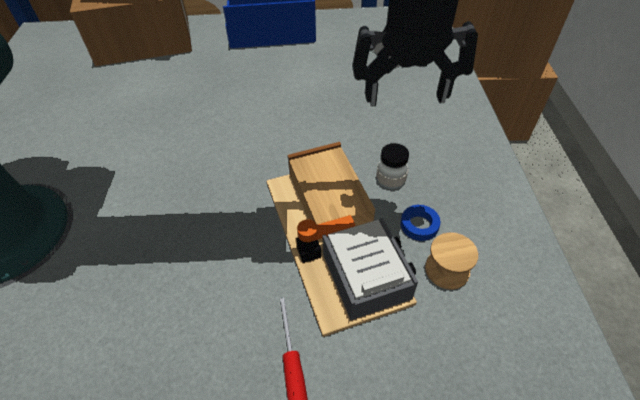

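The cover (white, scene ≈ (275,266), side ≈ (367,261)) sits on the box, with the orange pad at scene (277,210) and side (308,230). The deck runs up-left in the side view. The jar, tape and reel stand on the far side and the driver near the box end. I'll fit the cradle pose next.

```bash
cat > fit.py <<'E'
from h import *
from scipy.optimize import minimize
def box(x0,x1,y0,y1,z0,z1): return np.array([[x,y,z] for x in(x0,x1) for y in(y0,y1) for z in(z0,z1)],float)
def W(p,P):
    c,s=np.cos(p[2]),np.sin(p[2]);P=np.asarray(P,float);return np.c_[p[0]+c*P[...,0]-s*P[...,1],p[1]+s*P[...,0]+c*P[...,1],P[...,2]]
def px(n,P): return np.array([proj(n,q) for q in P])
def mask(n,parts,p):
    m=np.zeros((1600,2560),np.uint8)
    for b in parts: cv2.fillConvexPoly(m,cv2.convexHull((px(n,W(p,b))*4).astype(np.int32)),255)
    return cv2.resize(m,(640,400),interpolation=cv2.INTER_AREA)/255.
cover=lambda y,z:[box(-42,42,y-56,y+56,z,z+8),box(-30,30,y-56,y-46,z,z+22)]
def fit(obs,parts,p0):
    def cost(p): return sum(np.abs(mask(n,parts,p)-r).sum()/r.sum() for n,r in obs)
    s=minimize(cost,p0,method="Nelder-Mead",options=dict(initial_simplex=np.array(p0)+np.array([[0,0,0],[12,0,0],[0,12,0],[0,0,.15]]),xatol=.1,fatol=1e-4))
    return s.x,s.fun
E
python3 - <<'E'
from fit import *
obs=[];im={}
for n in("scene","side"):
    im[n]=manip.grab_frame(n)[:,:,::-1].copy()
    obs.append((n,manip.silhouettes(n,"cover")[0]["region"]))
for o in(obs,obs[:1],obs[1:]):
    p,f=fit(o,cover(-73,60),[600,-70,.3]);print(np.round(p,3),round(f,3))
    if o is obs: P=p
out=[]
for n in im:
    v=cv2.resize(im[n],None,fx=3,fy=3,interpolation=cv2.INTER_CUBIC)
    def poly(pts,col): cv2.polylines(v,[(px(n,W(P,pts))*3+1).astype(np.int32)],True,col,1)
    R=lambda a,b,c,d,z:[[a,c,z],[b,c,z],[b,d,z],[a,d,z]]
    poly(R(-42,42,-129,-17,68),(0,0,255));poly(R(-30,30,-129,-119,82),(0,0,255))
    poly(R(-50,50,10,165,58.5),(0,255,0)); poly(R(-75,75,-158,158,0),(255,0,0))
    poly([[-70+16*np.cos(a),-3+16*np.sin(a),80] for a in np.arange(0,6.28,.3)],(255,255,0))
    c=(px(n,W(P,[[0,0,60]]))[0]*3).astype(int);out.append(v[c[1]-300:c[1]+300,c[0]-280:c[0]+280][:, :])
cv2.imwrite("pics/ov.png",cv2.resize(np.hstack(out),(800,429)))
E
```

```text
[ 5.97824e+02 -5.89040e+01  2.78000e-01] 0.121Traceback (most recent call last):
  File "<stdin>", line 7, in <module>
  File "fit.py", line 14, in fit
    s=minimize(cost,p0,method="Nelder-Mead",options=dict(initial_simplex=np.array(p0)+np.array([[0,0,0],[12,0,0],[0,12,0],[0,0,.15]]),xatol=.1,fatol=1e-4))
    res = _minimize_neldermead(fun, x0, args, callback, bounds=bounds,
                               **options)
    fxcc = func(xcc)
    fx = function(np.copy(x), *(wrapper_args + args))
  File "fit.py", line 13, in cost
    def cost(p): return sum(np.abs(mask(n,parts,p)-r).sum()/r.sum() for n,r in obs)
                        ~~~^^^^^^^^^^^^^^^^^^^^^^^^^^^^^^^^^^^^^^^^^^^^^^^^^^^^^^^^
  File "fit.py", line 13, in <genexpr>
    def cost(p): return sum(np.abs(mask(n,parts,p)-r).sum()/r.sum() for n,r in obs)
                                   ~~~~^^^^^^^^^^^
  File "fit.py", line 9, in mask
    for b in parts: cv2.fillConvexPoly(m,cv2.convexHull((px(n,W(p,b))*4).astype(np.int32)),255)
                                                         ~~^^^^^^^^^^
  File "fit.py", line 6, in px
    def px(n,P): return np.array([proj(n,q) for q in P])
                                  ~~~~^^^^^
  File "h.py", line 13, in proj
    c=manip.get_calibration(name);M=np.array(c["camera_from_world"]);K=np.array(c["mtx"])
ValueError: time passes only in moves, steps and waits
```

```bash
sed -i 's/manip.get_calibration(name)/cal(name)/' h.py; sed -i '2a from functools import lru_cache\n@lru_cache\ndef cal(name): return manip.get_calibration(name)' h.py
python3 - <<'E'
from fit import *
obs=[];im={}
for n in("scene","side"):
    im[n]=manip.grab_frame(n)[:,:,::-1].copy()
    obs.append((n,manip.silhouettes(n,"cover")[0]["region"]))
for o in(obs,obs[:1],obs[1:]):
    p,f=fit(o,cover(-73,60),[600,-70,.3]);print(np.round(p,3).tolist(),round(f,3))
    if o is obs: P=p
out=[]
for n in im:
    v=cv2.resize(im[n],None,fx=3,fy=3,interpolation=cv2.INTER_CUBIC)
    def poly(pts,col): cv2.polylines(v,[(px(n,W(P,np.array(pts)))*3+1).astype(np.int32)],True,col,1)
    R=lambda a,b,c,d,z:[[a,c,z],[b,c,z],[b,d,z],[a,d,z]]
    poly(R(-42,42,-129,-17,68),(0,0,255));poly(R(-30,30,-129,-119,82),(0,0,255))
    poly(R(-50,50,10,165,58.5),(0,255,0)); poly(R(-75,75,-158,158,0),(255,0,0))
    poly([[-70+16*np.cos(a),-3+16*np.sin(a),80] for a in np.arange(0,6.28,.3)],(255,255,0))
    c=(px(n,W(P,np.array([[0,0,60.]])))[0]*3).astype(int);out.append(v[c[1]-300:c[1]+300,c[0]-280:c[0]+280])
cv2.imwrite("pics/ov.png",cv2.resize(np.hstack(out),(800,429)))
E
```

```text
[597.372, -59.214, 0.283] 0.125
[597.98, -57.66, 0.28] 0.031
[597.801, -62.444, 0.279] 0.041
```

View pics/ov.png

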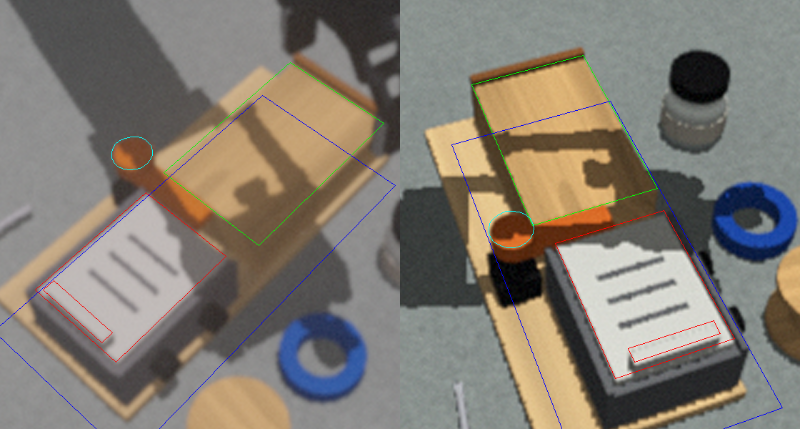

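The overlay matches the cover, pad and deck to within a few mm, so I'm using a cradle pose of about (597.5, -60, 0.28 rad). Next I work out the tool orientation and shifts.

```bash
python3 - <<'E'
from fit import *
from scipy.spatial.transform import Rotation as Rr
s=manip.get_state();q=s["ee_rot"];R=Rr.from_quat([*q[1:],q[0]]).as_matrix()
print(R.round(3).tolist(),s["tcp_pos"],s["clock"],s["width"])
P=[597.5,-60,.28]
for k in([-70,-3,68],[0,-165,110],[0,-155,67],[0,13,67]): print(k,(W(P,np.array([k]))[0]-s["tcp_pos"]).round(1))
E
```

```text
[[-0.0, 1.0, 0.0], [1.0, 0.0, -0.0], [-0.0, 0.0, -1.0]] [ 6.74990039e+02 -1.78761768e-02  2.31283069e+02] 1.2 1.001645552596442
[-70, -3, 68] [-143.9  -82.2 -163.3]
[0, -165, 110] [ -31.9 -218.6 -121.3]
[0, -155, 67] [ -34.7 -208.9 -164.3]
[0, 13, 67] [ -81.1  -47.5 -164.3]
```

```bash
python3 -m crank '[{"tx":-0.05,"ty":-0.03,"tz":-0.03,"rz":0.14,"jaw":0},{"tx":-0.1,"ty":-0.06,"tz":-0.06,"rz":0.28,"jaw":0},{"tx":-0.144,"ty":-0.082,"tz":-0.1,"rz":0.28,"jaw":0},{"tx":-0.144,"ty":-0.082,"tz":-0.130,"rz":0.28,"jaw":0},{"tx":-0.144,"ty":-0.082,"tz":-0.130,"rz":0.28,"jaw":0},{"tx":-0.144,"ty":-0.082,"tz":-0.130,"rz":0.28,"jaw":0},{"tx":-0.144,"ty":-0.082,"tz":-0.130,"rz":0.28,"jaw":0}]' 30
python3 - <<'E'
from h import *
f=[manip.grab_frame(n)[:,:,::-1] for n in("scene","side")]
print([proj(n,[531,-82,82]).round() for n in("scene","side")])
cv2.imwrite("pics/above.png",np.hstack([cv2.resize(f[0][120:320,170:370],(400,400)),cv2.resize(f[1][130:330,220:420],(400,400))]))
E
```

```text
[array([275., 207.]), array([307., 226.])]schema error: expected keys tx, ty, tz, rx, ry, rz, jaw
```

View pics/above.png

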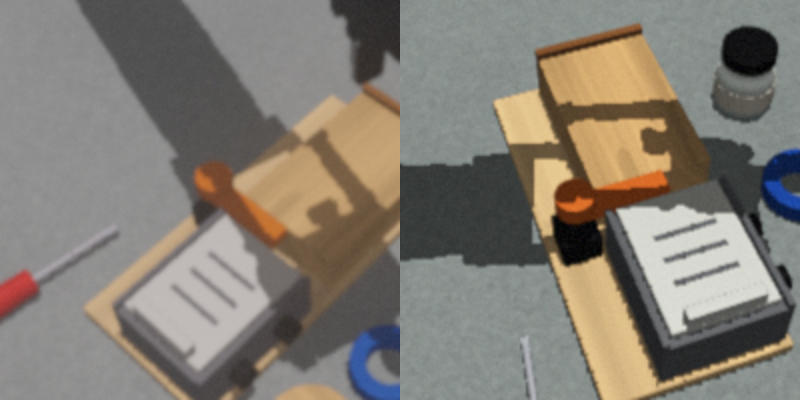

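The arm did not move: every row must carry all the keys. The pad shows at scene (275,210) and side (307,230), 3–4 px below my prediction, so I'm shifting the press about 2 mm in −y.

```bash
python3 -m crank '[{"tx":-0.05,"ty":-0.03,"tz":-0.03,"rx":0,"ry":0,"rz":0.14,"jaw":0},{"tx":-0.1,"ty":-0.06,"tz":-0.06,"rx":0,"ry":0,"rz":0.28,"jaw":0},{"tx":-0.144,"ty":-0.084,"tz":-0.1,"rx":0,"ry":0,"rz":0.28,"jaw":0},{"tx":-0.144,"ty":-0.084,"tz":-0.13,"rx":0,"ry":0,"rz":0.28,"jaw":0},{"tx":-0.144,"ty":-0.084,"tz":-0.13,"rx":0,"ry":0,"rz":0.28,"jaw":0},{"tx":-0.144,"ty":-0.084,"tz":-0.13,"rx":0,"ry":0,"rz":0.28,"jaw":0},{"tx":-0.144,"ty":-0.084,"tz":-0.13,"rx":0,"ry":0,"rz":0.28,"jaw":0}]' 30
python3 - <<'E'
from h import *
f=[manip.grab_frame(n)[:,:,::-1] for n in("scene","side")]
cv2.imwrite("pics/above2.png",np.hstack([cv2.resize(f[0][120:320,170:370],(400,400)),cv2.resize(f[1][130:330,220:420],(400,400))]))
E
```

```text
clock: 2.17
tcp_pos: [533.5, -84.1, 103.5]
ee_rot: [0.002, 0.601, 0.799, 0.001]
force: [-0.0, -1.1, -0.1]
width: 0.0
gripper_force: 0.0
```

View pics/above2.png

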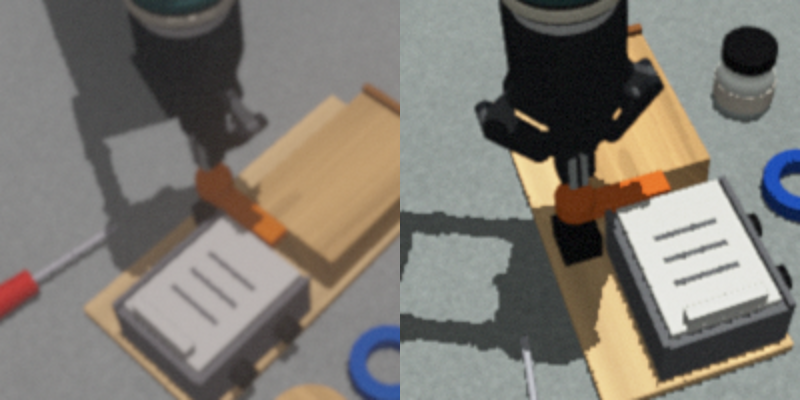

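The shut fingertips sit over the pad in both views, so I press.

```bash
python3 -m crank '[{"tx":-0.001,"ty":0,"tz":-0.012,"rx":0,"ry":0,"rz":0,"jaw":0},{"tx":-0.001,"ty":0,"tz":-0.018,"rx":0,"ry":0,"rz":0,"jaw":0},{"tx":-0.001,"ty":0,"tz":-0.022,"rx":0,"ry":0,"rz":0,"jaw":0},{"tx":-0.001,"ty":0,"tz":-0.025,"rx":0,"ry":0,"rz":0,"jaw":0},{"tx":-0.001,"ty":0,"tz":-0.028,"rx":0,"ry":0,"rz":0,"jaw":0},{"tx":-0.001,"ty":0,"tz":-0.031,"rx":0,"ry":0,"rz":0,"jaw":0},{"tx":-0.001,"ty":0,"tz":-0.034,"rx":0,"ry":0,"rz":0,"jaw":0},{"tx":-0.001,"ty":0,"tz":-0.036,"rx":0,"ry":0,"rz":0,"jaw":0},{"tx":-0.001,"ty":0,"tz":-0.036,"rx":0,"ry":0,"rz":0,"jaw":0},{"tx":-0.001,"ty":0,"tz":-0.036,"rx":0,"ry":0,"rz":0,"jaw":0}]'
```

```text
clock: 3.52
tcp_pos: [530.0, -84.1, 67.7]
ee_rot: [-0.0, 0.601, 0.799, -0.0]
force: [-10.1, 1.1, 20.2]
width: -0.005
gripper_force: 10.3
```

The tab has bottomed at z 67.7 with 20 N. I lift, go behind the box and open the jaw a little for a two-point push.

```bash
python3 -m crank '[{"tx":0,"ty":0,"tz":0.03,"rx":0,"ry":0,"rz":0,"jaw":0},{"tx":0,"ty":0,"tz":0.065,"rx":0,"ry":0,"rz":0,"jaw":0},{"tx":0.03,"ty":-0.035,"tz":0.065,"rx":0,"ry":0,"rz":0,"jaw":20},{"tx":0.06,"ty":-0.07,"tz":0.065,"rx":0,"ry":0,"rz":0,"jaw":20},{"tx":0.09,"ty":-0.105,"tz":0.065,"rx":0,"ry":0,"rz":0,"jaw":20},{"tx":0.113,"ty":-0.136,"tz":0.065,"rx":0,"ry":0,"rz":0,"jaw":20},{"tx":0.113,"ty":-0.136,"tz":0.06,"rx":0,"ry":0,"rz":0,"jaw":20},{"tx":0.113,"ty":-0.136,"tz":0.04,"rx":0,"ry":0,"rz":0,"jaw":20},{"tx":0.113,"ty":-0.136,"tz":0.02,"rx":0,"ry":0,"rz":0,"jaw":20},{"tx":0.113,"ty":-0.136,"tz":0.02,"rx":0,"ry":0,"rz":0,"jaw":20}]'
python3 - <<'E'
from fit import *
s=manip.get_state();print(s["tcp_pos"],s["force"],s["width"])
f=[]; obs=[]
for n in("scene","side"):
    f.append(manip.grab_frame(n)[:,:,::-1]);obs.append((n,manip.silhouettes(n,"cover")[0]["region"]))
print(fit(obs[:1],cover(-73,60),[597.5,-60,.28]),fit(obs[1:],cover(-73,60),[597.5,-60,.28]))
cv2.imwrite("pics/behind.png",np.hstack([cv2.resize(f[0][150:350,170:370],(400,400)),cv2.resize(f[1][150:350,270:470],(400,400))]))
E
```

```text
clock: 4.78
tcp_pos: [639.9, -218.0, 81.2]
ee_rot: [-0.003, 0.601, 0.799, -0.001]
force: [-0.7, -0.1, -0.2]
width: 0.198
gripper_force: 0.0
[ 639.87868541 -218.04615931   81.22918971] [-0.72522995 -0.13898036 -0.20283679] 0.19807793862014594
(array([ 5.98762413e+02, -5.70086630e+01,  2.77631556e-01]), np.float64(0.050483735041294456)) (array([ 5.79729701e+02, -3.04752034e+01,  3.44430630e-01]), np.float64(0.9585513920870841))
```

View pics/behind.png

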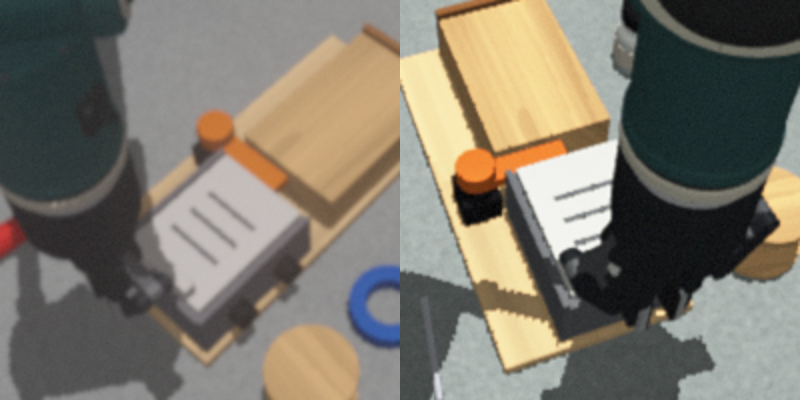

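The fingers are behind the rib (scene crop ≈ (150,290)), and the bar has dropped. Lowering to push height.

```bash
python3 -m crank '[{"tx":0.001,"ty":0,"tz":-0.008,"rx":0,"ry":0,"rz":0,"jaw":20},{"tx":0.001,"ty":0,"tz":-0.015,"rx":0,"ry":0,"rz":0,"jaw":20},{"tx":0.001,"ty":0,"tz":-0.015,"rx":0,"ry":0,"rz":0,"jaw":20},{"tx":0.001,"ty":0,"tz":-0.015,"rx":0,"ry":0,"rz":0,"jaw":20}]'
```

```text
clock: 5.48
tcp_pos: [643.9, -220.0, 70.1]
ee_rot: [-0.0, 0.602, 0.799, -0.0]
force: [0.5, 0.2, 0.8]
width: 0.198
gripper_force: 0.0
```

```bash
python3 -m crank '[{"tx":-0.0028,"ty":0.0096,"tz":-0.003,"rx":0,"ry":0,"rz":0,"jaw":20},{"tx":-0.0055,"ty":0.0192,"tz":-0.003,"rx":0,"ry":0,"rz":0,"jaw":20},{"tx":-0.0075,"ty":0.026,"tz":-0.003,"rx":0,"ry":0,"rz":0,"jaw":20},{"tx":-0.0095,"ty":0.0335,"tz":-0.003,"rx":0,"ry":0,"rz":0,"jaw":20},{"tx":-0.012,"ty":0.042,"tz":-0.003,"rx":0,"ry":0,"rz":0,"jaw":20},{"tx":-0.0145,"ty":0.05,"tz":-0.003,"rx":0,"ry":0,"rz":0,"jaw":20},{"tx":-0.017,"ty":0.059,"tz":-0.003,"rx":0,"ry":0,"rz":0,"jaw":20},{"tx":-0.0195,"ty":0.068,"tz":-0.003,"rx":0,"ry":0,"rz":0,"jaw":20},{"tx":-0.022,"ty":0.077,"tz":-0.003,"rx":0,"ry":0,"rz":0,"jaw":20},{"tx":-0.022,"ty":0.077,"tz":-0.003,"rx":0,"ry":0,"rz":0,"jaw":20}]'
python3 - <<'E'
from fit import *
f=[]; obs=[]
for n in("scene","side"):
    f.append(manip.grab_frame(n)[:,:,::-1]);s=manip.silhouettes(n,"cover")[0];print(s["p"],s["region"].sum());obs.append((n,s["region"]))
p,e=fit(obs[:1],cover(-73,60),[587,-20,.28]);c,s=np.cos(.28),np.sin(.28)
print(p,e)
cv2.imwrite("pics/mid.png",np.hstack([cv2.resize(f[0][130:330,190:390],(400,400)),cv2.resize(f[1][130:330,250:450],(400,400))]))
E
```

```text
clock: 6.72
tcp_pos: [621.6, -142.0, 67.2]
ee_rot: [-0.0, 0.601, 0.799, 0.0]
force: [0.4, -0.4, -0.5]
width: 0.201
gripper_force: 0.0
0.62 2310
0.7 829
[ 5.83461200e+02 -4.12296087e+00  2.87817201e-01] 0.44442746795687965
```

View pics/mid.png

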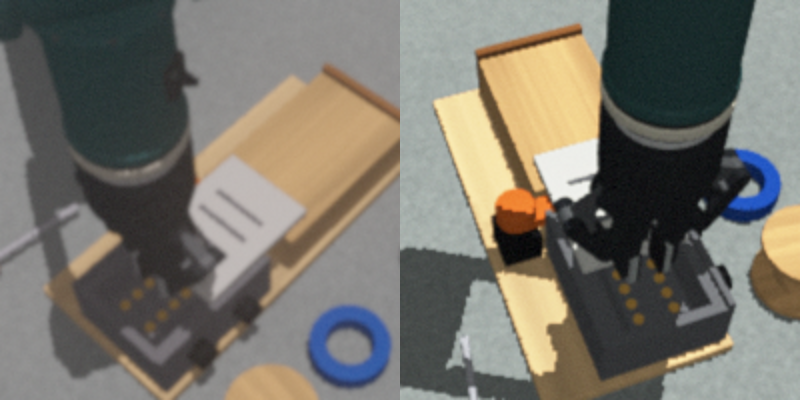

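The cover is moving straight onto the deck and past the bar, so I keep pushing.

```bash
python3 -m crank '[{"tx":-0.002,"ty":0.007,"tz":0,"rx":0,"ry":0,"rz":0,"jaw":20},{"tx":-0.005,"ty":0.017,"tz":0,"rx":0,"ry":0,"rz":0,"jaw":20},{"tx":-0.0083,"ty":0.029,"tz":0,"rx":0,"ry":0,"rz":0,"jaw":20},{"tx":-0.0118,"ty":0.041,"tz":0,"rx":0,"ry":0,"rz":0,"jaw":20},{"tx":-0.0152,"ty":0.053,"tz":0,"rx":0,"ry":0,"rz":0,"jaw":20},{"tx":-0.0187,"ty":0.065,"tz":0,"rx":0,"ry":0,"rz":0,"jaw":20},{"tx":-0.022,"ty":0.077,"tz":0,"rx":0,"ry":0,"rz":0,"jaw":20},{"tx":-0.025,"ty":0.087,"tz":0,"rx":0,"ry":0,"rz":0,"jaw":20},{"tx":-0.0275,"ty":0.096,"tz":0,"rx":0,"ry":0,"rz":0,"jaw":20},{"tx":-0.0275,"ty":0.096,"tz":0,"rx":0,"ry":0,"rz":0,"jaw":20}]'
python3 -m crank '[{"tx":0.0055,"ty":-0.019,"tz":0,"rx":0,"ry":0,"rz":0,"jaw":20},{"tx":0.008,"ty":-0.029,"tz":0.01,"rx":0,"ry":0,"rz":0,"jaw":20},{"tx":0.008,"ty":-0.029,"tz":0.06,"rx":0,"ry":0,"rz":0,"jaw":20},{"tx":0.008,"ty":-0.029,"tz":0.12,"rx":0,"ry":0,"rz":0,"jaw":20},{"tx":0.03,"ty":-0.08,"tz":0.16,"rx":0,"ry":0,"rz":0,"jaw":20},{"tx":0.05,"ty":-0.13,"tz":0.16,"rx":0,"ry":0,"rz":0,"jaw":20},{"tx":0.06,"ty":-0.18,"tz":0.16,"rx":0,"ry":0,"rz":0,"jaw":20},{"tx":0.06,"ty":-0.18,"tz":0.16,"rx":0,"ry":0,"rz":0,"jaw":20}]'
python3 - <<'E'
from fit import *
f=[]; obs=[]
for n in("scene","side"):
    f.append(manip.grab_frame(n)[:,:,::-1]);s=manip.silhouettes(n,"cover")[0];obs.append((n,s["region"]));print(s["p"],s["region"].sum())
for o in obs:
    p,e=fit([o],cover(0,58.5),[577,15,.28]);c,s=np.cos(.28),np.sin(.28);d=p[:2]-[597.5,-60]
    print(p.round(2),round(e,3),"cradle x,y",c*d[0]+s*d[1],-s*d[0]+c*d[1])
cv2.imwrite("pics/end.png",np.hstack([cv2.resize(f[0][130:330,190:390],(400,400)),cv2.resize(f[1][130:330,250:450],(400,400))]))
E
```

```text
clock: 8.18
tcp_pos: [594.2, -46.2, 67.2]
ee_rot: [-0.0, 0.601, 0.799, 0.0]
force: [-0.3, -0.6, -0.9]
width: 0.2
gripper_force: 0.0
clock: 9.18
tcp_pos: [654.8, -232.4, 228.0]
ee_rot: [0.001, 0.604, 0.797, -0.0]
force: [0.6, 0.7, -0.7]
width: 0.201
gripper_force: 0.0
0.71 2710
0.97 2573
[5.7576e+02 2.1730e+01 2.8000e-01] 0.044 cradle x,y 1.689905178968523 84.55400870888248
[5.7561e+02 1.6150e+01 2.8000e-01] 0.057 cradle x,y 0.010705949608333043 79.23711312249873
```

View pics/end.png

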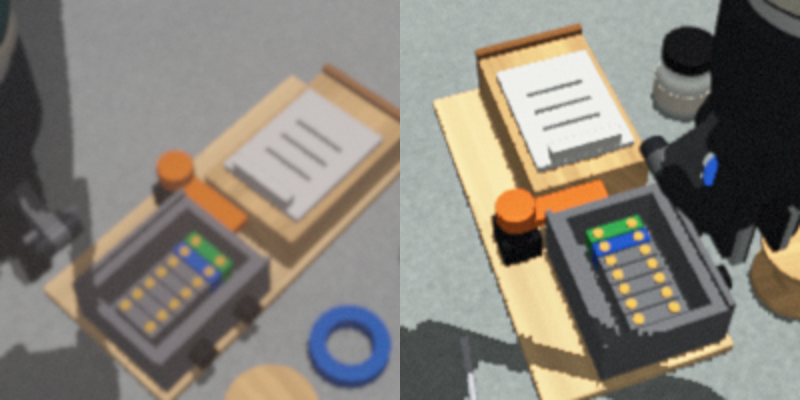

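The cover lies flat on the deck at cradle y ≈ 82, x ≈ 1. The tab is down and the arm is clear.

```bash
python3 -c "
from cell import manip
print(manip.sign_off())"
```

```text
the job is handed in; nothing more can be done
None
```

The box is open and the job is handed in; no verdict came back. The last pictures show the tab still down, the cover flat on the deck at about 82 mm along the cradle and 1 mm off its middle line, and the arm clear; I did not re-measure the bystanders.

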